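# Lean the whetstone on its drying rack

### The job

The sharpening stone has been rinsed: put it up to dry on the wooden rack. Lean it lengthwise, broad face against the round bar, between the two uprights, with its lower end standing on the base board just behind the front lip, roughly square to the bar. Set it down gently, don't drop it or ram it into the rack, and leave the bottle, knife blank, steel bar and case where they are.

Things in the scene. Friction and masses are not known exactly. Their poses are not given: they have to be found in the camera images.
- stone: Whetstone (sharpening stone), a rectangular slab 180 x 55 x 15 mm, about 0.36 kg, pale grey on one broad face, dark grey on the other; starts lying loose and flat on the table. Origin at the centre of its underside, x along the 180 mm length, y along the width, z through the thickness. Either end may go down and either broad face may look up.
- stone_center (a point): Centre of the whetstone's volume, 7.5 mm above its origin along its z.
- rack: Wooden drying rack, fixed. Origin on the table under it; x points level from the lip to the bar, y along the bar, z up. Base board: x -95 to 75, y -95 to 95 mm, top at z 15 mm. Two uprights 16 x 14 mm, 103 mm high, at x 47.7, y -80 and 80 mm (146 mm clear between them) carry the bar. With its foot against the lip, a leaning stone lies at 36 degrees, its centre near x 2, z 74 mm.
- rack_foot (a point): Point on the base board's top at the inner face of the front lip, midway along it: rack frame (-75, 0, 15) mm. The lip is a batten along the board's front edge, x -89 to -75 mm, top at z 35 mm.
- rack_bar (a point): Middle of the axis of the round bar, a dowel of 16 mm diameter along the rack's y: rack frame (47.7, 0, 87.9) mm.
- bottle: Bystander: green drink bottle with black cap, 60 mm diameter, 150 mm tall, standing; origin at the centre of its underside.
- blank: Bystander: thin steel knife blank lying flat, about 211 x 28 x 4 mm, x along it towards the point; origin on the underside near its middle (handle end at x -85 mm, point at +126 mm).
- bar: Bystander: flat steel bar lying flat, 180 x 35 x 8 mm, x along it; origin at the centre of its underside. Narrower and thinner than the whetstone.
- case: Bystander: dark soft-looking case, 190 x 85 x 35 mm, lying flat, x along it; origin at the centre of its underside.
Not all that is in view belongs to the job. Of the things that look like the stone, take the one that is farthest to the robot's left at the start.

How it is judged:
By the outcome, as a careful person would: the job done as asked, in the order asked, and still so for the second after the job is handed in, with the robot touching nothing.
It also fails if it takes over 45 s, if anything falls off the work surface, if the arm or the gripper's body presses on something with over 40 N, if the wrist force passes 120 N, or if a joint passes its speed limit or range.

### The arm

A 7-joint arm with a two-finger parallel gripper is mounted at the origin on the work surface. World frame = base frame: x ahead of the robot, y to its left, z up, the work surface at z = 0. Lengths are in m, angles in degrees, forces in N, time in s.
With the tool pointing down it reaches from about 0.425 to 0.875 m from the base axis. Payload 4.7 kg.
Tool frame: the origin (TCP) lies on the centre line of the jaws, within the pads' length; the fingertips stand 19 mm ahead of it and the grasp point (between the pads) is the TCP; z points along the fingers, y is the line along which they close (so a half turn about z gives the same grasp; the last joint's range is limited). The gripper opens to 87 mm and grips with 3 to 60 N. Pads are 19 mm wide; open, the fingers measure 117 mm over their backs; the gripper's body (75 mm by 190 mm) begins 51 mm behind the grasp point.
Start: joints at [73.287, 18.392, -4.016, 83.108, 1.295, 78.541, -3.26], TCP at [0.196, -0.62, 0.242] pointing down, gripper open.
Joint ranges: [-163.93, 163.93], [-17.29, 119.83], [-79.2, 71.16], [3.27, 140.29], [-89.18, 269.18], [5.43, 117.66], [-154.24, 154.24]. Speed limits (degrees/s): [147.25, 147.25, 180, 180, 180, 180, 180].

### API

Orientations are given as [roll, pitch, yaw] about the fixed x, y, z axes, in that order (R = Rz(yaw) Ry(pitch) Rx(roll)).
In Python, from cell import env, imaging gives the robot as it stands.
- The arm moves only by the shell command python3 -m crank 'ROWS' [OPENING] [FORCE]. ROWS is JSON, a list of rows, each an object of numbers: "x", "y", "z": the shift along the tool's x, y, z in m; "turn": the turn about the tool's z in rad. In form: [{"x": .., "y": .., "z": .., "turn": ..}, ...]. A call has 1 to 12 rows; each row is the pose to reach, as a shift and turn from the pose commanded when the call began, along the tool's axes at that moment; what a row does not reach only later rows make up. A row lasts 1/8 s, in which the tool goes at most 62.5 mm and 10.7 degrees, less where a joint would pass 70% of its speed; a pose out of reach is approached as far as the arm can. A call with a gripper value outside its range is refused whole. OPENING is the finger opening in m, from 0 to 0.087, set as the call begins (- or left out, the last holds). The fingers move at their own pace and stop on an object; FORCE is the grip in N (left out, the last holds). Time passes only in rows, so rows that repeat a pose let the fingers close. It gives the time, the measured TCP pose, the force, the opening and the grip force at its end, in the units of the state.
- env.get_obs(): the state, without advancing time (a new reading comes with each control period).
- imaging.read_camera(name): name is "scene" or "top" or "wrist"; returns the picture (420x560x3 uint8, red, green, blue); there is no depth.
- imaging.get_calibration(name): a dict with "camera_matrix" (3x3 intrinsics, pixels), "position" and "attitude" of the camera in the world. Camera axes: x right, y up, looking along -z (the intrinsics and any distortion apply to the point x, -y, -z); pixel columns grow to the right and rows downward; lengths in m; the calibration is good to about 2 mm. A picture is of the moment at which its call begins: read the wrist's pose just before it. get_calibration takes no time and is no camera call; for the wrist camera it gives the pose at the moment of the call.
- env.sign_off(): hands the job in; it is judged then, once.
The state is a dict: "time_s": time; "qpos": joint angles; "joint_velocities": joint speeds; "effort": joint torques, N m; "tool_pos": TCP position; "tool_rot": TCP orientation; "force": force on the tool from outside, world axes, zero at the start; "wrist_torque": the same for the moment, N m; "grip_width": finger opening in m; "grasp_force": force on a finger pad.
Only numpy, scipy, OpenCV 4.12 (cv2) and the standard library are available. Lean on these libraries where they do the work, as an engineer would, in place of code of your own. Each camera call takes 0.05 s, during which the arm holds its last target. There are 200 camera calls.

## Working session

There is one attempt and no reset: what is moved stays moved. The work goes in short steps, Python scripts to look and compute and a shell command to move; the robot and the scene stay as the last step left them, time stands still between calls to the robot, and variables do not carry over. Pictures are saved under pics/ and viewed, at most 10 in all, crops included, and the job is handed in when it is done.

```bash
ls; mkdir -p pics; python3 - <<'E'
from cell import env, imaging
import cv2
print(env.get_obs())
for n in("scene","top"):
    cv2.imwrite(f"pics/{n}0.png",imaging.read_camera(n)[:,:,::-1]); print(n,imaging.get_calibration(n))
print(imaging.get_calibration("wrist"))
E
```

```text
pics
{'time_s': 0.0, 'qpos': array([73.28733033, 18.43811751, -4.01457489, 83.17466042,  1.29432512,
       78.53996445, -3.25983067]), 'joint_velocities': array([ 0.0007272 ,  0.02109847, -0.02565535,  0.17705477, -0.03867474,
        0.12332948, -0.01840395]), 'effort': array([ 1.22344559e-04, -4.91285419e+01, -4.04483937e-01, -3.12528455e+01,
       -6.42550481e-02,  4.36899439e-02,  1.73968556e-04]), 'tool_pos': array([ 0.19547444, -0.61937504,  0.24047413]), 'tool_rot': array([-1.79892457e+02,  5.35927972e-03,  1.75215458e+01]), 'force': array([ 0.93571281,  1.06267133, -0.02495373]), 'wrist_torque': array([ 0.03554522, -0.00935874,  0.00426643]), 'grasp_force': 0.0, 'grip_width': 0.08720644575544566}
scene {'camera_matrix': array([[486.78130593,   0.        , 285.2483755 ],
       [  0.        , 486.78130593, 214.72242359],
       [  0.        ,   0.        ,   1.        ]]), 'position': array([0.98990867, 0.6469019 , 0.73058163]), 'attitude': array([ 5.27154122e+01, -1.13853903e-01,  1.50832070e+02])}
top {'camera_matrix': array([[430.05012332,   0.        , 285.69256247],
       [  0.        , 430.05012332, 206.13084863],
       [  0.        ,   0.        ,   1.        ]]), 'position': array([ 0.48012507, -0.06199065,  1.06847223]), 'attitude': array([  5.66333912,  -0.23709703, -88.39616074])}
{'camera_matrix': array([[369.30654449,   0.        , 277.96265176],
       [  0.        , 369.30654449, 210.25941538],
       [  0.        ,   0.        ,   1.        ]]), 'position': array([ 0.27507196, -0.59484164,  0.38361411]), 'attitude': array([-17.53264132,   0.17621144, -72.4623845 ])}
```

View pics/top0.png

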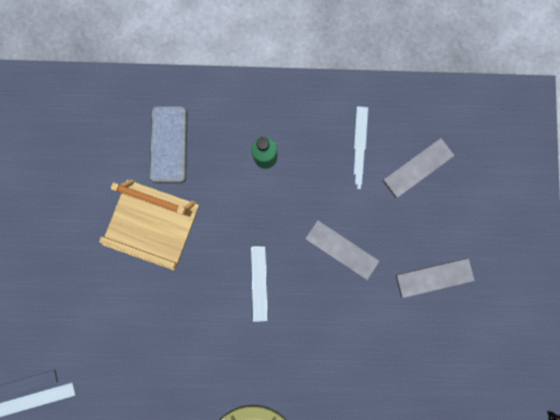

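View pics/scene0.png

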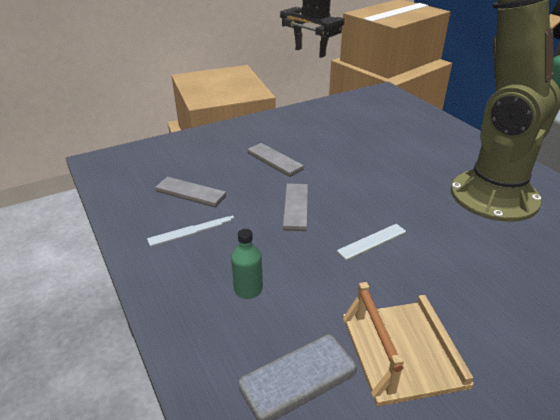

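The top view shows three stone-like slabs at pixels (342,250), (419,168) and (435,278). The light bar at (259,284) is the steel bar, and the case is at (168,145). Robot left is image left, so I choose the slab at (342,250). The rack's bar is at about (152,198) and its lip at about (138,254).

```bash
cat > h.py <<'E'
import numpy as np, cv2
from scipy.spatial.transform import Rotation as R
from cell import env, imaging
def ray(c,px):
    K=c["camera_matrix"]; d=np.linalg.inv(K)@np.array([px[0],px[1],1.]); d=d*[1,-1,-1]
    return R.from_euler('xyz',c["attitude"],degrees=True).apply(d)
def onplane(c,px,z):
    d=ray(c,px); p=c["position"]; return p+d*(z-p[2])/d[2]
def proj(c,P):
    q=R.from_euler('xyz',c["attitude"],degrees=True).inv().apply(np.asarray(P)-c["position"])
    u=c["camera_matrix"]@(q*[1,-1,-1]); return u[:2]/u[2]
def tri(c1,p1,c2,p2):
    A=np.stack([ray(c1,p1),-ray(c2,p2)],1); t=np.linalg.lstsq(A,c2["position"]-c1["position"],rcond=None)[0]
    a=c1["position"]+t[0]*A[:,0]; b=c2["position"]-t[1]*A[:,1]; return (a+b)/2,np.linalg.norm(a-b)
E
python3 - <<'E'
from h import *
im=cv2.imread("pics/top0.png"); c=imaging.get_calibration("top")
hsv=cv2.cvtColor(im,cv2.COLOR_BGR2HSV)
print([hsv[y,x].tolist() for x,y in((342,250),(419,168),(435,278),(300,300),(259,284),(168,145),(150,230),(160,200))])
# greyish stones: red-ish vs blue table
d=im[:,:,0].astype(int)-im[:,:,2]
m=((d<16)&(hsv[:,:,2]>85)).astype('uint8')*255
m[:100]=0
m=cv2.morphologyEx(m,cv2.MORPH_OPEN,np.ones((3,3)))
for k in cv2.findContours(m,0,2)[0]:
    if cv2.contourArea(k)<300: continue
    r=cv2.minAreaRect(k); b=np.array([onplane(c,p,.015)[:2] for p in cv2.boxPoints(r)])
    e=b[1]-b[0],b[2]-b[1]; L=[np.linalg.norm(v) for v in e]; l=e[int(np.argmax(L))]
    print(r, 'ctr',onplane(c,r[0],.015).round(4),np.round(L,4),'yaw',np.degrees(np.arctan2(l[1],l[0])).round(1))
cr=im[200:310,290:490]; a=cv2.resize(cr,None,fx=3,fy=3,interpolation=2)
b=cv2.resize(im[165:285,85:215],None,fx=4,fy=4,interpolation=2)
o=np.zeros((600,600,3),'uint8'); 
cv2.imwrite("pics/stonecrop.png",a); cv2.imwrite("pics/rackcrop.png",b)
E
```

```text
[[111, 24, 172], [114, 22, 172], [109, 21, 171], [108, 64, 124], [103, 35, 239], [109, 53, 187], [20, 97, 215], [13, 151, 186]]
((252.0, 412.5), (13.0, 62.0), 90.0) ctr [0.0955 0.0021 0.015 ] [0.1458 0.0293] yaw -88.5
((433.8519287109375, 277.1512145996094), (22.950193405151367, 74.10932922363281), 76.86598205566406) ctr [ 0.4218 -0.4275  0.015 ] [0.1817 0.0548] yaw -75.5
((341.4358825683594, 249.81500244140625), (73.73310089111328, 22.1820125579834), 33.31062698364258) ctr [ 0.4815 -0.2023  0.015 ] [0.0545 0.1789] yaw -121.9
((145.4966583251953, 222.2238311767578), (90.94073486328125, 73.33778381347656), 19.29004669189453) ctr [0.5353 0.2787 0.015 ] [0.1787 0.2266] yaw -107.7
((417.6988220214844, 167.5934600830078), (21.011533737182617, 71.66539764404297), 53.47114562988281) ctr [ 0.6903 -0.3889  0.015 ] [0.1823 0.0523] yaw -52.0
```

View pics/stonecrop.png

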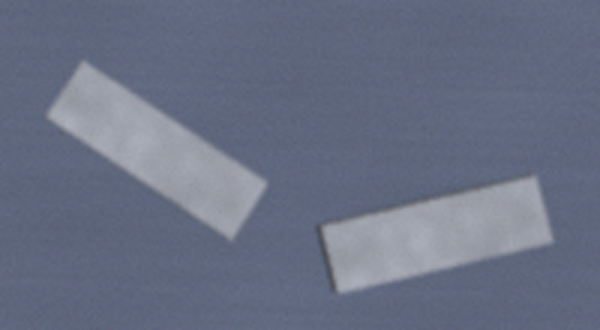

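View pics/rackcrop.png

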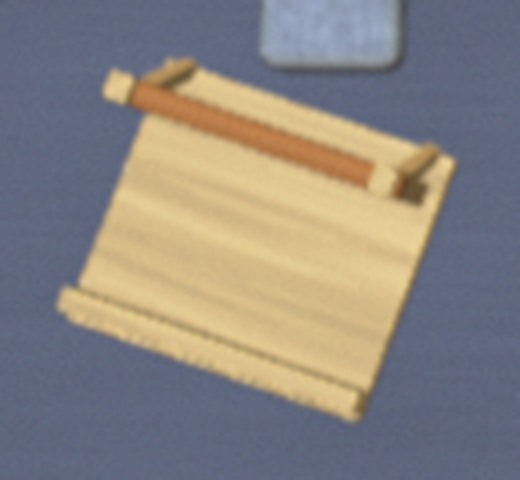

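The crop confirms the choice: the pale slab at full-image (341,250) measures 179 x 54.5 mm, which fits the stone. The rack crop shows the inner lip edge from crop (68,287) to (363,390) and the bar between about (138,97) and (372,175).

```bash
cat >> h.py <<'E'
def rows(x,y,z,yaw):
    o=env.get_obs(); p=o["tool_pos"]; a=np.radians(o["tool_rot"][2]); d=np.array([x,y,z])-p
    t=-(yaw-np.degrees(a)+180)%360-180 if 0 else -(((yaw-np.degrees(a))+180)%360-180)
    print("shift x %.4f y %.4f z %.4f turn %.4f rad"%(d[0]*np.cos(a)+d[1]*np.sin(a), d[0]*np.sin(a)-d[1]*np.cos(a), -d[2], np.radians(t)))
E
python3 - <<'E'
from h import *
from scipy.optimize import least_squares
c=imaging.get_calibration("top")
L=[((68,287),(-75,95,35)),((363,390),(-75,-95,35)),((456,157),(75,-95,15)),((193,68),(75,95,15)),((138,97),(47.7,73,87.9)),((372,175),(47.7,-73,87.9))]
U=np.array([(85+u/4,165+v/4) for (u,v),_ in L]); P=np.array([p for _,p in L])/1000
def W(q): return R.from_euler('z',q[2]).apply(P)+[q[0],q[1],0]
f=lambda q:(np.array([proj(c,w) for w in W(q)])-U).ravel()
s=least_squares(f,[.53,.28,-.3]); print(s.x,np.degrees(s.x[2])); print(s.fun.reshape(-1,2).round(1))
rows(.4815,-.2023,.17,58.1)
E
```

```text
[ 0.53898202  0.26105363 -0.30997491] -17.76025422093735
[[-0.1  0. ]
 [ 0.4  0.8]
 [ 0.9  0.8]
 [-5.4 -2.4]
 [ 1.5 -0.4]
 [ 2.5  1.1]]
shift x 0.3983 y -0.3117 z 0.0706 turn -0.7082 rad
```

```bash
python3 -m crank '[{"x":0.04,"y":-0.03,"z":0,"turn":-0.1},{"x":0.08,"y":-0.063,"z":0,"turn":-0.2},{"x":0.12,"y":-0.094,"z":0,"turn":-0.3},{"x":0.16,"y":-0.125,"z":0.01,"turn":-0.4},{"x":0.2,"y":-0.157,"z":0.02,"turn":-0.5},{"x":0.24,"y":-0.188,"z":0.03,"turn":-0.6},{"x":0.28,"y":-0.219,"z":0.04,"turn":-0.7},{"x":0.32,"y":-0.25,"z":0.05,"turn":-0.708},{"x":0.36,"y":-0.282,"z":0.06,"turn":-0.708},{"x":0.398,"y":-0.312,"z":0.07,"turn":-0.708},{"x":0.398,"y":-0.312,"z":0.07,"turn":-0.708},{"x":0.398,"y":-0.312,"z":0.07,"turn":-0.708}]' 0.087
python3 - <<'E'
from h import *
c=imaging.get_calibration("wrist"); im=imaging.read_camera("wrist")[:,:,::-1].copy(); cv2.imwrite("pics/w1.png",im)
d=im[:,:,0].astype(int)-im[:,:,2]; hsv=cv2.cvtColor(im,cv2.COLOR_BGR2HSV)
m=((hsv[:,:,1]<43)&(hsv[:,:,2]>110)).astype('uint8')*255
m=cv2.morphologyEx(m,cv2.MORPH_OPEN,np.ones((5,5)))
for k in cv2.findContours(m,0,2)[0]:
    if cv2.contourArea(k)<1500: continue
    r=cv2.minAreaRect(k); b=np.array([onplane(c,p,.015)[:2] for p in cv2.boxPoints(r)])
    e=b[1]-b[0],b[2]-b[1]; L=[np.linalg.norm(v) for v in e]; l=e[int(np.argmax(L))]
    print(r,'ctr',b.mean(0).round(4),np.round(L,4),'yaw',np.degrees(np.arctan2(l[1],l[0])).round(1))
rows(.4815,-.2023,.022,58.1)
E
```

```text
time_s: 1.6
tool_pos: [0.4807, -0.2031, 0.1712]
tool_rot: [-180.0, 0.0, 58.1]
force: [-0.6, -0.5, 0.4]
grip_width: 0.0871
grasp_force: 0.0
((305.0, 359.0), (34.0, 76.0), 90.0) ctr [ 0.4166 -0.3556] [0.0727 0.0398] yaw -31.8
((278.12774658203125, 355.9451904296875), (73.6444320678711, 402.0542907714844), 89.71775817871094) ctr [ 0.3953 -0.3396] [0.3766 0.0866] yaw -31.5
((312.0, 169.5), (273.0, 494.0), 90.0) ctr [ 0.5102 -0.2086] [0.3644 0.2356] yaw -31.9
((43.66130065917969, 34.51820373535156), (55.176536560058594, 161.5238037109375), 48.42387390136719) ctr [ 0.397  -0.0058] [0.1244 0.0341] yaw 2.4
shift x 0.0018 y 0.0000 z 0.1494 turn -0.0019 rad
```

View pics/w1.png

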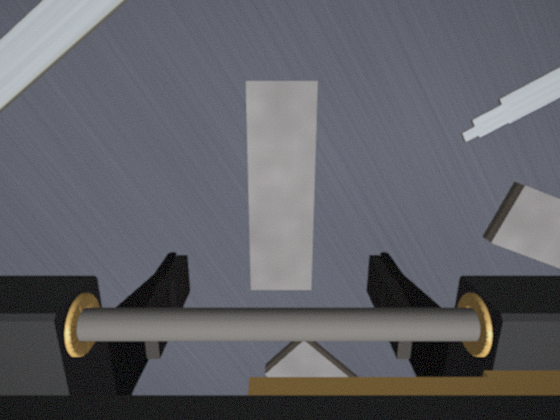

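The wrist view shows the stone's corners at (246,81), (318,81), (312,290) and (250,290), aligned with the jaws.

```bash
python3 - <<'E'
from h import *
c=imaging.get_calibration("wrist")
b=np.array([onplane(c,p,.015)[:2] for p in [(246,81),(318,81),(312,290),(250,290)]]); print(b.round(4))
C=b.mean(0); l=(b[0]+b[1]-b[2]-b[3])/2; yaw=np.degrees(np.arctan2(l[1],l[0])); print(C,np.linalg.norm(l),np.linalg.norm(b[0]-b[1]),np.linalg.norm(b[2]-b[3]),yaw)
rows(*C,.021,yaw)
E
```

```text
[[ 0.5087 -0.1124]
 [ 0.5554 -0.1416]
 [ 0.4604 -0.2945]
 [ 0.4124 -0.2646]]
[ 0.48423227 -0.20327468] 0.18004888881700065 0.055114911163755116 0.056560990960136566 57.90407803356769
shift x 0.0024 y 0.0029 z 0.1504 turn 0.0015 rad
```

```bash
python3 -m crank '[{"x":0.0025,"y":0.003,"z":0.04},{"x":0.0025,"y":0.003,"z":0.08},{"x":0.0025,"y":0.003,"z":0.115},{"x":0.0025,"y":0.003,"z":0.138},{"x":0.0025,"y":0.003,"z":0.149},{"x":0.0025,"y":0.003,"z":0.149},{"x":0.0025,"y":0.003,"z":0.149}]'
python3 -m crank '[{"x":0,"y":0,"z":0},{"x":0,"y":0,"z":0},{"x":0,"y":0,"z":0},{"x":0,"y":0,"z":0},{"x":0,"y":0,"z":0},{"x":0,"y":0,"z":0}]' 0.0 20
python3 -c "
from h import *; print(env.get_obs()['tool_pos'])"
```

```text
[ 0.48053515 -0.2038028   0.17139817]invalid input
invalid input
```

```bash
python3 -m crank '[{"x":0.0025,"y":0.003,"z":0.04,"turn":0},{"x":0.0025,"y":0.003,"z":0.08,"turn":0},{"x":0.0025,"y":0.003,"z":0.115,"turn":0},{"x":0.0025,"y":0.003,"z":0.138,"turn":0},{"x":0.0025,"y":0.003,"z":0.149,"turn":0},{"x":0.0025,"y":0.003,"z":0.149,"turn":0},{"x":0.0025,"y":0.003,"z":0.149,"turn":0}]' && python3 -m crank '[{"x":0,"y":0,"z":0,"turn":0},{"x":0,"y":0,"z":0,"turn":0},{"x":0,"y":0,"z":0,"turn":0},{"x":0,"y":0,"z":0,"turn":0},{"x":0,"y":0,"z":0,"turn":0},{"x":0,"y":0,"z":0,"turn":0}]' 0.0 20
```

```text
time_s: 2.52
tool_pos: [0.4859, -0.2028, 0.0237]
tool_rot: [179.9, 0.0, 58.0]
force: [-0.5, -0.4, 0.4]
grip_width: 0.0873
grasp_force: 0.0
time_s: 3.28
tool_pos: [0.485, -0.2019, 0.0226]
tool_rot: [-180.0, 0.0, 58.1]
force: [-0.9, 0.4, 2.7]
grip_width: 0.0548
grasp_force: 20.0
```

```bash
python3 -m crank '[{"x":0,"y":0,"z":-0.01,"turn":0},{"x":0,"y":0,"z":-0.04,"turn":0},{"x":0,"y":0,"z":-0.09,"turn":0},{"x":0,"y":0,"z":-0.15,"turn":0},{"x":0,"y":0,"z":-0.2,"turn":0},{"x":0,"y":0,"z":-0.22,"turn":0},{"x":0,"y":0,"z":-0.22,"turn":0}]'
python3 - <<'E'
from h import *
from scipy.optimize import least_squares
c=imaging.get_calibration("top")
L=[((68,287),(-75,95,35)),((363,390),(-75,-95,35)),((456,157),(75,-95,15)),((138,97),(47.7,73,87.9)),((372,175),(47.7,-73,87.9))]
U=np.array([(85+u/4,165+v/4) for (u,v),_ in L]); P=np.array([p for _,p in L])/1000
def W(q): return R.from_euler('z',q[2]).apply(P)+[q[0],q[1],0]
f=lambda q:(np.array([proj(c,w) for w in W(q)])-U).ravel()
s=least_squares(f,[.53,.28,-.3]); q=s.x; print(q,np.degrees(q[2])); print(s.fun.reshape(-1,2).round(1))
cs=imaging.get_calibration("scene")
for n,p in dict(barL=(47.7,73,87.9),barR=(47.7,-73,87.9),c1=(75,95,15),c2=(75,-95,15),lip=(-75,95,35),lip2=(-75,-95,35)).items():
    print(n,proj(cs,R.from_euler('z',q[2]).apply(np.array(p)/1e3)+[q[0],q[1],0]).round(0))
w=R.from_euler('z',q[2]).apply([.012,0,0])+[q[0],q[1],0]; print(w)
rows(w[0],w[1],.242,np.degrees(q[2])+180)
E
```

```text
time_s: 4.15
tool_pos: [0.486, -0.2022, 0.2443]
tool_rot: [179.8, -0.0, 58.1]
force: [0.2, -0.3, -4.0]
grip_width: 0.0549
grasp_force: 20.0
[ 0.53966777  0.26355331 -0.29462502] -16.880770058150482
[[-0.9  0.4]
 [ 0.   0. ]
 [-0.4 -0.2]
 [-0.1 -0.4]
 [ 1.3  0.2]]
barL [396. 358.]
barR [364. 292.]
c1 [379. 400.]
c2 [343. 312.]
lip [466. 376.]
lip2 [418. 293.]
[0.5511507  0.26006873 0.        ]
shift x 0.4269 y -0.1890 z 0.0023 turn -1.8330 rad
```

```bash
python3 -m crank '[{"x":0.03,"y":-0.013,"z":0,"turn":-0.13},{"x":0.07,"y":-0.031,"z":0,"turn":-0.3},{"x":0.115,"y":-0.051,"z":0,"turn":-0.48},{"x":0.16,"y":-0.071,"z":0,"turn":-0.66},{"x":0.205,"y":-0.091,"z":0,"turn":-0.84},{"x":0.25,"y":-0.111,"z":0,"turn":-1.02},{"x":0.295,"y":-0.131,"z":0,"turn":-1.2},{"x":0.34,"y":-0.151,"z":0,"turn":-1.38},{"x":0.38,"y":-0.168,"z":0,"turn":-1.56},{"x":0.41,"y":-0.181,"z":0,"turn":-1.72},{"x":0.427,"y":-0.189,"z":0,"turn":-1.833},{"x":0.427,"y":-0.189,"z":0,"turn":-1.833}]'
python3 -m crank '[{"x":0,"y":0,"z":0,"turn":0},{"x":0,"y":0,"z":0,"turn":0}]'
python3 - <<'E'
from h import *
c=imaging.get_calibration("wrist"); cv2.imwrite("pics/w2.png",imaging.read_camera("wrist")[:,:,::-1])
q=[.53967,.26355,-.29462]
for p in [(-75,95,35),(-75,-95,35),(-75,0,35),(-89,95,35),(-89,-95,35)]: print(p,proj(c,R.from_euler('z',q[2]).apply(np.array(p)/1e3)+[q[0],q[1],0]).round(1))
import json; json.dump({k:np.array(v).tolist() for k,v in c.items()},open("w2.json","w"))
o=env.get_obs(); print(o["qpos"].round(1),o["grasp_force"])
E
```

```text
time_s: 5.65
tool_pos: [0.5488, 0.262, 0.2404]
tool_rot: [-180.0, -0.2, 163.3]
force: [0.3, -0.7, -3.2]
grip_width: 0.0548
grasp_force: 20.0
time_s: 5.9
tool_pos: [0.5507, 0.2587, 0.242]
tool_rot: [-179.9, 0.0, 162.9]
force: [-0.2, 0.3, -3.1]
grip_width: 0.0545
grasp_force: 20.0
(-75, 95, 35) [384.8  89.1]
(-75, -95, 35) [173.9  89.7]
(-75, 0, 35) [279.3  89.4]
(-89, 95, 35) [386.1  72.5]
(-89, -95, 35) [172.6  73.2]
[ 15.7  21.5 -55.2  87.8  17.9  80.   32.3] 19.998984038829803
```

View pics/w2.png

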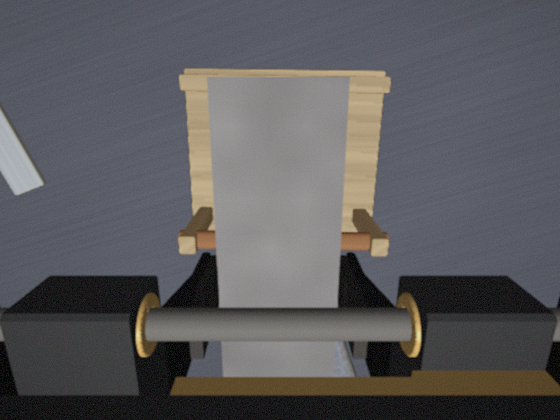

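The wrist view shows the stone held squarely over the rack, with its foot end at row 78. The lip's inner edge is near row 91, from x 181 to 389, and the bar is at row 240. Next I measure the rack directly from those pixels.

```bash
python3 - <<'E'
from h import *
import json
c={k:np.array(v) for k,v in json.load(open("w2.json")).items()}
im=cv2.imread("pics/w2.png"); print(im[60:104:2,196].tolist()); print(im[222:260:2,206].tolist())
q=[.53967,.26355,-.29462]; Ri=R.from_euler('z',-q[2])
rk=lambda p:(Ri.apply(p-np.array([q[0],q[1],0]))*1e3).round(1)
for n,p,z in [("lipL",(181,90.5),.035),("lipR",(389,91),.035),("barL",(206,239.5),.0879),("barR",(355,241),.0879),("stonefootL",(208,78.5),.2355),("stonefootR",(349,78),.2355)]: print(n,rk(onplane(c,p,z)))
o=env.get_obs(); print('tcp',rk(o['tool_pos']),o['tool_rot'][2]-np.degrees(q[2]))
E
```

```text
[[100, 92, 88], [97, 86, 85], [104, 94, 92], [102, 90, 89], [96, 121, 132], [120, 154, 173], [115, 144, 164], [102, 136, 157], [127, 161, 181], [128, 160, 178], [129, 161, 182], [131, 164, 184], [135, 168, 186], [131, 167, 185], [133, 167, 186], [111, 149, 172], [125, 158, 176], [132, 164, 185], [132, 166, 187], [127, 162, 181], [127, 161, 179], [128, 161, 178]]
[[51, 70, 86], [40, 65, 80], [49, 69, 84], [43, 62, 79], [46, 63, 86], [50, 77, 116], [67, 102, 146], [75, 109, 150], [76, 109, 152], [83, 115, 157], [87, 121, 161], [86, 122, 165], [84, 120, 165], [83, 104, 145], [110, 96, 93], [57, 53, 52], [5, 11, 0], [4, 0, 0], [14, 1, 10]]
lipL [-74.3 -88.7  35. ]
lipR [-73.4  98.9  35. ]
barL [ 48.9 -63.8  87.9]
barR [50.6 65.2 87.9]
stonefootL [-76.7 -27.8 235.5]
stonefootR [-76.7  26.  235.5]
tcp [ 11.9  -1.2 242.3] 179.84615485669198
```

```bash
python3 -m crank '[{"x":0,"y":0.006,"z":0.03,"turn":0.008},{"x":0,"y":0.006,"z":0.07,"turn":0.008},{"x":0,"y":0.006,"z":0.1,"turn":0.008},{"x":0,"y":0.006,"z":0.113,"turn":0.008},{"x":0,"y":0.006,"z":0.117,"turn":0.008},{"x":0,"y":0.006,"z":0.12,"turn":0.008},{"x":0,"y":0.006,"z":0.123,"turn":0.008},{"x":0,"y":0.006,"z":0.126,"turn":0.008},{"x":0,"y":0.006,"z":0.129,"turn":0.008},{"x":0,"y":0.006,"z":0.132,"turn":0.008},{"x":0,"y":0.006,"z":0.132,"turn":0.008}]' - 10
```

```text
time_s: 7.32
tool_pos: [0.552, 0.2665, 0.1103]
tool_rot: [180.0, -0.0, 162.7]
force: [-0.6, 1.3, -1.4]
grip_width: 0.0553
grasp_force: 10.0
```

```bash
python3 -m crank '[{"x":0,"y":0,"z":0.003,"turn":0},{"x":0,"y":0,"z":0.006,"turn":0},{"x":0,"y":0,"z":0.009,"turn":0},{"x":0,"y":0,"z":0.012,"turn":0},{"x":0,"y":0,"z":0.014,"turn":0},{"x":0,"y":0,"z":0.014,"turn":0}]'
python3 - <<'E'
from h import *
a=imaging.read_camera("scene")[:,:,::-1][230:420,280:520]; b=imaging.read_camera("wrist")[:,:,::-1][:300]
cv2.imwrite("pics/p3.png",np.vstack([cv2.resize(a,(400,316)),cv2.resize(b,(400,214))]))
E
```

```text
time_s: 8.07
tool_pos: [0.552, 0.2658, 0.0961]
tool_rot: [-180.0, -0.0, 162.6]
force: [0.1, 0.5, -2.8]
grip_width: 0.0552
grasp_force: 10.0
```

View pics/p3.png

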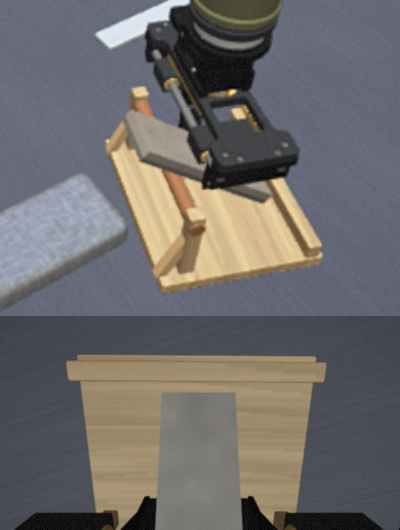

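The stone has pivoted on the bar. Its foot hangs behind the lip and it sits square and centred. Next I slide it toward the lip and down.

```bash
python3 -m crank '[{"x":0.001,"y":0,"z":0.002,"turn":0},{"x":0.003,"y":0,"z":0.003,"turn":0},{"x":0.005,"y":0,"z":0.0045,"turn":0},{"x":0.007,"y":0,"z":0.0055,"turn":0},{"x":0.008,"y":0,"z":0.0063,"turn":0},{"x":0.008,"y":0,"z":0.0065,"turn":0},{"x":0.008,"y":0,"z":0.0065,"turn":0}]'
python3 - <<'E'
from h import *
c=imaging.get_calibration("wrist");b=imaging.read_camera("wrist")[:,:,::-1]; cv2.imwrite("pics/p4.png",b[:300])
q=[.5412,.2682,-.2985]
for p in [(-75,0,35),(-75,0,15),(-75,27,27),(-66,27,15)]: print(p,proj(c,R.from_euler('z',q[2]).apply(np.array(p)/1e3)+[q[0],q[1],0]).round(1))
E
```

```text
time_s: 9.05
tool_pos: [0.5446, 0.2684, 0.09]
tool_rot: [-180.0, 0.0, 162.6]
force: [0.4, -0.3, -2.5]
grip_width: 0.055
grasp_force: 10.0
(-75, 0, 35) [274.8 103.6]
(-75, 0, 15) [275.  102.7]
(-75, 27, 27) [325.3 103. ]
(-66, 27, 15) [322.2 118.9]
```

View pics/p4.png

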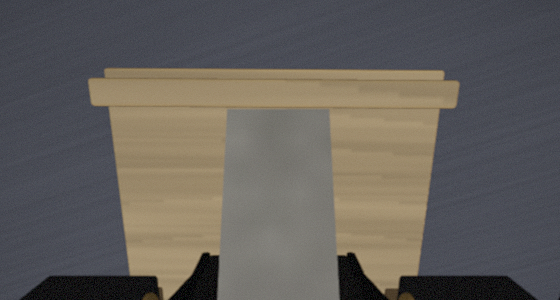

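The foot edge is at row 109 and the lip's inner edge at row 107, so the gap is about 1–2 mm. The forces show the gripper still carrying most of the weight. I lower a little more.

```bash
python3 -m crank '[{"x":0,"y":0,"z":0.0007,"turn":0},{"x":0,"y":0,"z":0.0014,"turn":0},{"x":0,"y":0,"z":0.002,"turn":0},{"x":0,"y":0,"z":0.002,"turn":0}]'; python3 -m crank '[{"x":0,"y":0,"z":0.0007,"turn":0},{"x":0,"y":0,"z":0.0014,"turn":0},{"x":0,"y":0,"z":0.0014,"turn":0}]' - 6
```

```text
time_s: 9.6
tool_pos: [0.5447, 0.2685, 0.0895]
tool_rot: [-180.0, 0.0, 162.6]
force: [-2.4, -2.0, 7.3]
grip_width: 0.0548
grasp_force: 10.0
time_s: 9.98
tool_pos: [0.5452, 0.2684, 0.0884]
tool_rot: [-180.0, 0.1, 162.6]
force: [-2.9, -3.0, 8.9]
grip_width: 0.0552
grasp_force: 6.0
```

```bash
python3 -m crank '[{"x":0,"y":0,"z":-0.001,"turn":0},{"x":0,"y":0,"z":-0.0012,"turn":0},{"x":0,"y":0,"z":-0.0012,"turn":0}]' - 3; python3 -m crank '[{"x":0,"y":0,"z":0,"turn":0},{"x":0,"y":0,"z":0,"turn":0},{"x":0,"y":0,"z":0,"turn":0},{"x":0,"y":0,"z":0,"turn":0}]' 0.08; python3 -m crank '[{"x":0,"y":0,"z":-0.01,"turn":0},{"x":0,"y":0,"z":-0.03,"turn":0},{"x":0,"y":0,"z":-0.06,"turn":0},{"x":0,"y":0,"z":-0.1,"turn":0},{"x":0,"y":0,"z":-0.15,"turn":0},{"x":0,"y":0,"z":-0.15,"turn":0},{"x":0,"y":0,"z":-0.15,"turn":0}]'
python3 - <<'E'
from h import *
a=imaging.read_camera("scene")[:,:,::-1]; cv2.imwrite("pics/s5.png",cv2.resize(a[200:420,260:520],None,fx=2.4,fy=2.4))
c=imaging.get_calibration("wrist"); cv2.imwrite("pics/w5.png",imaging.read_camera("wrist")[:,:,::-1])
E
```

```text
time_s: 10.35
tool_pos: [0.5451, 0.2684, 0.0883]
tool_rot: [180.0, 0.1, 162.6]
force: [0.8, -2.2, 4.3]
grip_width: 0.055
grasp_force: 3.0
time_s: 10.85
tool_pos: [0.5444, 0.2686, 0.0876]
tool_rot: [-180.0, -0.0, 162.7]
force: [0.1, 0.1, -0.1]
grip_width: 0.0787
grasp_force: 0.0
time_s: 11.72
tool_pos: [0.5446, 0.2685, 0.2386]
tool_rot: [180.0, 0.1, 162.7]
force: [-0.5, -0.5, -1.4]
grip_width: 0.0799
grasp_force: 0.0
```

View pics/s5.png

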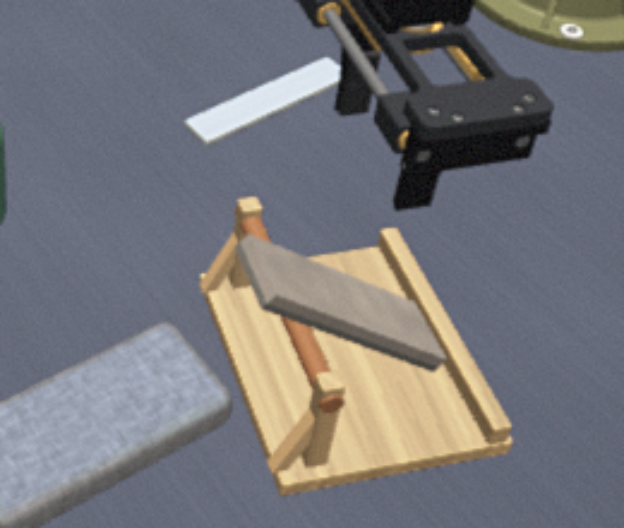

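View pics/w5.png

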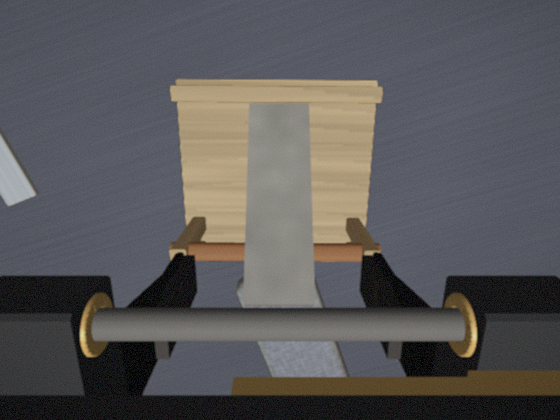

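The stone leans on the bar, centred and square. Its foot is at row 102, just behind the lip at row 101. The gripper is clear and the other objects in view have not moved.

```bash
python3 -c "
from h import *; print(env.sign_off())"
```

```text
the job is handed in; nothing more can be done
None
```

The leftmost stone now leans on the rack, broad face against the bar and square to it, its foot on the board just behind the lip. I placed it gently, touched nothing else, and handed the job in at about 12 s.

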